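# Find the gear unit with worn teeth and lock it out

### The arm

A 6-joint arm with a two-finger parallel gripper is mounted at the origin on the work surface. World frame = base frame: x ahead of the robot, y to its left, z up, the work surface at z = 0. Lengths are in m, angles in degrees, forces in N, time in s.
With the tool pointing down it reaches from about 0.35 to 0.875 m from the base axis. Payload 4.2 kg.
Tool frame: the origin (TCP) lies at the very end of the fingers, on their centre line; the grasp point (between the pads) lies 19 mm behind it (r.grip_point_offset is the distance from the TCP to the grasp point, in m); z points along the fingers, y is the line along which they close (so a half turn about z gives the same grasp; the last joint's range is limited). The gripper opens to 87 mm and grips with 3 to 60 N. Pads are 19 mm wide; open, the fingers measure 117 mm over their backs; the gripper's body (75 mm by 190 mm) begins 51 mm behind the grasp point.
Start: joints at [14.817, 22.042, 0.453, 0, -68.411, -14.817], TCP at [0.625, 0, 0.223] pointing down, gripper open.
Joint ranges: [-179.83, 179.83], [-69.29, 118.12], [-61.27, 80.66], [-181.25, 117.63], [-171.15, -9.14], [-177.46, 177.46]. Speed limits (degrees/s): [159.86, 159.86, 180, 180, 180, 180].

### API

Orientations are given as a 3x3 rotation matrix whose columns are the frame's x, y, z axes.
In Python, from station import r, cams gives the robot as it stands. The module is installed in compiled form; this text tells all that it offers.
- The arm moves only by the shell command python3 -m handwheel 'ROWS'. ROWS is JSON, a list that holds one entry, the list of rows, each a list of 7 numbers: the turn, a rotation vector about the tool's x, y, z in units of 6 degrees (1.0 is 6 degrees), then the shift along the tool's x, y, z in m, then the finger opening in m, from 0 to 0.087. In form: [[[ax, ay, az, x, y, z, jaw], ...]]. A call has 1 to 12 rows; each row shifts and turns the commanded pose from where the row before left it, along the tool's axes as they then stand; what a row does not reach is not made up. A row lasts 1/10 s, in which the tool goes at most 50 mm and 8.59 degrees, less where a joint would pass 70% of its speed; a pose out of reach is approached as far as the arm can. A call with a gripper value outside its range is refused whole. The fingers move at their own pace and stop on an object; the grip force is fixed at half the most. Time passes only in rows, so rows that do not move let the fingers close. It gives the time, the measured TCP pose, the force, the opening and the grip force at its end, in the units of the state.
- r.sense(): the state, without advancing time (a new reading comes with each control period).
- cams.capture(name): name is "scene" or "side" or "wrist"; returns the picture (384x512x3 uint8, red, green, blue); there is no depth.
- cams.get_calibration(name): a dict with "camera_matrix" (3x3 intrinsics, pixels), "rvec" (rotation vector, rad) and "tvec" (3), from world to camera coordinates, as OpenCV has them; the wrist camera has in their place "T_tool_cam" (4x4, takes a point from camera to tool coordinates, whose origin is the TCP and whose axes are the flange's). Camera axes: x right, y down, z forward; pixel columns grow to the right and rows downward; lengths in m; the calibration is good to about 2 mm. A picture is of the moment at which its call begins: read the wrist's pose just before it. get_calibration takes no time and is no camera call.
- r.finish_job(): hands the job in; it is judged then, once.
The state is a dict: "time_s": time; "joints": joint angles; "joint_velocities": joint speeds; "effort": joint torques, N m; "tcp_pos": TCP position; "ee_rot": TCP orientation; "wrist_force": force on the tool from outside, world axes, zero at the start; "moment": the same for the moment, N m; "gripper_width": opening from 0.0 (shut) to 1.0 (fully open); "gripper_force": force on a finger pad.
Only numpy, scipy, OpenCV 4.12 (cv2) and the standard library are available. Lean on these libraries where they do the work, as an engineer would, in place of code of your own. Each camera call takes 0.05 s, during which the arm holds its last target. There are 200 camera calls.

### The job

One of the three gear units on the test stand has worn teeth. Feel for it by rocking the output arms gently back and forth with the fingers at their black posts, pushing lightly from the side and never clamping a post or forcing an arm that comes up firm. When you find the loose arm, rock it fully both ways, leave it swung aside so that it uncovers its lock-out hole, and put the red pin from the wooden holder upright and fully home in that hole; leave everything else on the bench undisturbed.

Things in the scene. Friction and masses are not known exactly. Their poses are not given: they have to be found in the camera images.
- stand: Fixed gear test stand: grey base 210 x 340 x 16 mm with three green gear units, tops at 48 mm, at stand y = -120 (a), 0 (b), +120 mm (c). Origin on the bench under the shaft of b; z up. Brass arms reach out along the stand's -x, their ends over aluminium blocks (36 x 44 mm, top at 48 mm) with the lock-out holes. Exactly one unit is worn, which one varies; nothing shows from outside.
- rocker_a (a joint): Angle (rad) of arm a about its vertical shaft, counter-clockwise from above positive, 0 = along the stand's -x. Brass bar 16 x 8 mm, underside at 52 mm, reaching 124 mm from the shaft. Slight friction (1 N at the post); stays where left. Sound: gives about 0.02 rad (1.5 mm at the post) either way, then firm (6 N per mm). Worn: swings freely to stops at 0.18 rad (12 mm) either way.
- rocker_b (a joint): Angle (rad) of arm b about its vertical shaft, counter-clockwise from above positive, 0 = along the stand's -x. Brass bar 16 x 8 mm, underside at 52 mm, reaching 124 mm from the shaft. Slight friction (1 N at the post); stays where left. Sound: gives about 0.02 rad (1.5 mm at the post) either way, then firm (6 N per mm). Worn: swings freely to stops at 0.18 rad (12 mm) either way.
- rocker_c (a joint): Angle (rad) of arm c about its vertical shaft, counter-clockwise from above positive, 0 = along the stand's -x. Brass bar 16 x 8 mm, underside at 52 mm, reaching 124 mm from the shaft. Slight friction (1 N at the post); stays where left. Sound: gives about 0.02 rad (1.5 mm at the post) either way, then firm (6 N per mm). Worn: swings freely to stops at 0.18 rad (12 mm) either way.
- post_a (a point): Middle (80 mm above the bench) of the upright black post on arm a: 12 mm diameter, from the bar's top at 60 mm to 98 mm, 70 mm from the shaft. Push its side along the stand's y to rock the arm; towards the stand's -y turns the joint positive. 5 to 10 N tells firm from loose; over 22 N, or a grip on the arm, chips the teeth.
- post_b (a point): Middle (80 mm above the bench) of the upright black post on arm b: 12 mm diameter, from the bar's top at 60 mm to 98 mm, 70 mm from the shaft. Push its side along the stand's y to rock the arm; towards the stand's -y turns the joint positive. 5 to 10 N tells firm from loose; over 22 N, or a grip on the arm, chips the teeth.
- post_c (a point): Middle (80 mm above the bench) of the upright black post on arm c: 12 mm diameter, from the bar's top at 60 mm to 98 mm, 70 mm from the shaft. Push its side along the stand's y to rock the arm; towards the stand's -y turns the joint positive. 5 to 10 N tells firm from loose; over 22 N, or a grip on the arm, chips the teeth.
- hole_a (a point): Centre of the mouth of lock-out hole a, in the block's top 48 mm above the bench, at stand x = -110 mm and 5 mm to the +y side of the straight arm. Vertical, 11.5 mm across, 28 mm deep, chamfered. A straight arm covers it, 4 mm above the mouth; it is clear when the arm is swung to +0.12 rad or more.
- hole_b (a point): Centre of the mouth of lock-out hole b, in the block's top 48 mm above the bench, at stand x = -110 mm and 5 mm to the +y side of the straight arm. Vertical, 11.5 mm across, 28 mm deep, chamfered. A straight arm covers it, 4 mm above the mouth; it is clear when the arm is swung to +0.12 rad or more.
- hole_c (a point): Centre of the mouth of lock-out hole c, in the block's top 48 mm above the bench, at stand x = -110 mm and 5 mm to the +y side of the straight arm. Vertical, 11.5 mm across, 28 mm deep, chamfered. A straight arm covers it, 4 mm above the mouth; it is clear when the arm is swung to +0.12 rad or more.
- pin_head (a point): Centre of the red pin's head (loose, 40 g): head 18 mm diameter and 28 mm high, on a 10 mm shank 50 mm long with a chamfered foot; 78 mm overall. This point lies 64 mm above the foot, z along the pin. At the start it stands upright in the holder, foot 6 mm above the bench.
- pin_tip (a point): Foot of the red pin (centre of its lower end), 64 mm below the head's centre.
- holder: Dark wooden pin holder fixed to the bench, 60 x 60 x 34 mm, with one hole 28 mm deep in which the pin stands. Origin under its centre.
- former: Steel coil former, 52 mm diameter, 50 mm high, standing on the bench; bystander, origin under its centre.
- battery: Blue battery pack 55 x 90 x 35 mm; bystander, origin under its centre.
- valve: Glass valve in a white ceramic socket, 48 mm diameter, 76 mm high; bystander, origin under its centre.
- meter: Yellow multimeter 150 x 80 x 35 mm lying on the bench; bystander, origin under its centre.
- screwdriver: Screwdriver lying on the bench; bystander.

How it is judged:
By the outcome, as a careful person would: the job done as asked, in the order asked, and still so for the second after the job is handed in, with the robot touching nothing.
It also fails if it takes over 72 s, if anything falls off the work surface, if the arm or the gripper's body presses on something with over 40 N, if the wrist force passes 120 N, or if a joint passes its speed limit or range.

## Working session

There is one attempt and no reset: what is moved stays moved. The work goes in short steps, Python scripts to look and compute and a shell command to move; the robot and the scene stay as the last step left them, time stands still between calls to the robot, and variables do not carry over. Pictures are saved under pics/ and viewed, at most 10 in all, crops included, and the job is handed in when it is done.

```bash
mkdir -p pics
python3 - <<'E'
from station import r,cams
import cv2,numpy as np
s=r.sense();print(s['time_s'],s['tcp_pos'],s['ee_rot'],r.grip_point_offset,s['gripper_width'])
for n in ['scene','side','wrist']:
    c=cams.get_calibration(n);print(n,{k:np.round(v,4).tolist() for k,v in c.items()})
for n in ['scene','side','wrist']:
    cv2.imwrite(f'pics/{n}0.png',cv2.cvtColor(cams.capture(n),cv2.COLOR_RGB2BGR))
a=[cv2.imread(f'pics/{n}0.png') for n in ['scene','side','wrist']]
E
```

```text
0.0 [6.24380292e-01 1.57733949e-05 2.21434449e-01] [[-2.00352015e-04 -9.99997415e-01 -2.26486849e-03]
 [-9.99999973e-01  2.00618076e-04 -1.17246564e-04]
 [ 1.17700634e-04  2.26484494e-03 -9.99997428e-01]] 0.0187 1.0024140675421238
scene {'camera_matrix': [[404.5749, 0.0, 247.2604], [0.0, 404.5749, 199.6278], [0.0, 0.0, 1.0]], 'rvec': [2.0455, 1.3203, -0.533], 'tvec': [-0.2116, -0.289, 1.6401]}
side {'camera_matrix': [[392.0931, 0.0, 256.7138], [0.0, 392.0931, 184.4934], [0.0, 0.0, 1.0]], 'rvec': [2.2851, -0.5863, 0.2185], 'tvec': [-0.4699, 0.2491, 1.004]}
wrist {'camera_matrix': [[284.3705, 0.0, 257.5507], [0.0, 284.3705, 192.1504], [0.0, 0.0, 1.0]], 'T_tool_cam': [[0.0009, -0.9643, -0.2649, 0.0728], [1.0, 0.0011, -0.0005, 0.0002], [0.0008, -0.2649, 0.9643, -0.1627], [0.0, 0.0, 0.0, 1.0]]}
```

View pics/scene0.png

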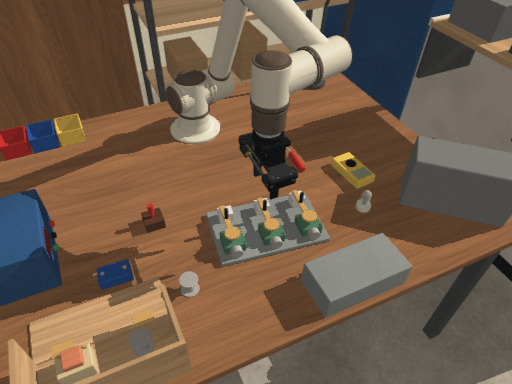

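View pics/wrist0.png

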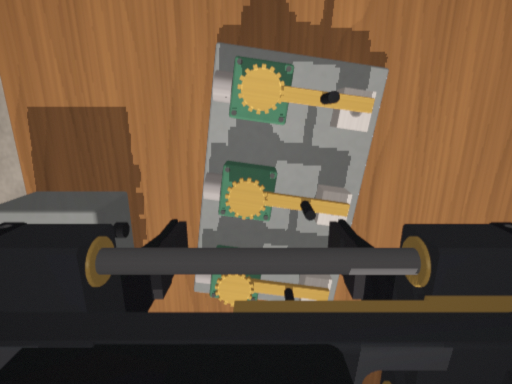

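The scene picture shows the stand at about (268,225), the pin's red head at (152,210) in the holder, and the arms pointing toward the robot. In the wrist picture the base corners are at (220,45) and (385,68), with arm a at the top.

Run:
```python
import cv2,numpy as np
w=cv2.imread('pics/wrist0.png')[30:310,195:395];s=cv2.imread('pics/scene0.png')[195:245,130:190];t=cv2.imread('pics/side0.png')
o=np.zeros((600,800,3),np.uint8)
o[:560,:400]=cv2.resize(w,None,fx=2,fy=2,interpolation=cv2.INTER_CUBIC)
o[:300,410:770]=cv2.resize(s,None,fx=6,fy=6,interpolation=cv2.INTER_CUBIC)
t2=cv2.resize(t,(380,285));o[310:595,410:790]=t2
cv2.imwrite('pics/comb.png',o)
```

```text
(no output)
```

View pics/comb.png

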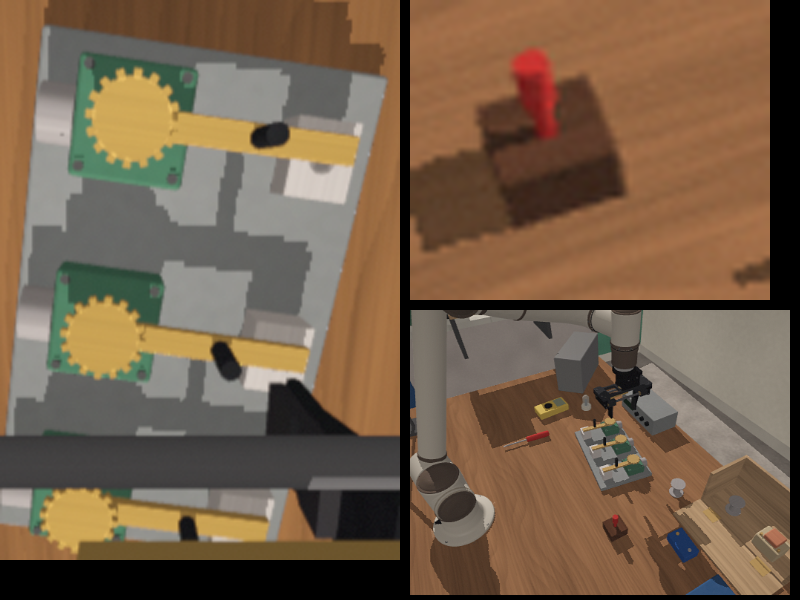

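The crop shows post tops a at (335,96) and b at (310,215), and base corners at (217,43) and (388,68), in wrist pixels. The pin head is at about (150,205) in scene and (277,280) in side.

```bash
cat > h.py <<'E'
from station import r,cams
import cv2,numpy as np
from scipy.optimize import least_squares
def ext(n,s=None):
    c=cams.get_calibration(n);K=np.array(c['camera_matrix'])
    if n!='wrist': return K,cv2.Rodrigues(np.array(c['rvec'],float))[0],np.array(c['tvec'],float).ravel()
    T=np.eye(4);T[:3,:3]=s['ee_rot'];T[:3,3]=s['tcp_pos'];M=np.linalg.inv(T@np.array(c['T_tool_cam']));return K,M[:3,:3],M[:3,3]
def proj(E,P):
    K,R,t=E;q=(np.atleast_2d(P)@R.T+t)@K.T;return q[:,:2]/q[:,2:]
def ray(E,uv,z):
    K,R,t=E;C=-R.T@t;d=R.T@np.linalg.solve(K,[*uv,1]);return C+d*(z-C[2])/d[2]
def st(p,P):
    c,s=np.cos(p[2]),np.sin(p[2]);P=np.atleast_2d(P);return np.c_[p[0]+c*P[:,0]-s*P[:,1],p[1]+s*P[:,0]+c*P[:,1],P[:,2]]
def fit(E,obj,uv):
    f=lambda p:(proj(E,st(p,obj))-uv).ravel()
    o=least_squares(f,[.68,0,-.1],x_scale=[.1,.1,.1],loss='soft_l1');return o.x,f(o.x).reshape(-1,2)
E
python3 - <<'E'
from h import *
s=r.sense();E=ext('wrist',s)
obj=np.array([[105,-170,16],[-105,-170,16],[-70,-120,98],[-70,0,98],[-124,-120,60],[-124,0,60]])/1000.
uv=np.array([[217,43],[388,68],[335,96],[310.5,215],[373,104.5],[348.5,209.5]])
p,res=fit(E,obj,uv);print(p,np.degrees(p[2]));print(res.round(1))
print('posts',st(p,[[-.07,y,.08] for y in(-.12,0,.12)]).round(4))
print('holes',st(p,[[-.11,y+.005,.048] for y in(-.12,0,.12)]).round(4))
# pin
C=[]
for n,(u0,v0) in {'scene':(151,210),'side':(277,280)}.items():
    im=cv2.imread(f'pics/{n}0.png').astype(int);m=(im[...,2]>120)&(im[...,1]<70)&(im[...,0]<80)
    yy,xx=np.nonzero(m);k=(abs(xx-u0)<20)&(abs(yy-v0)<22);print(n,xx[k].min(),xx[k].max(),yy[k].min(),yy[k].max(),xx[k].mean(),yy[k].mean())
    for z in(.06,.084):
        print(ray(ext(n),(xx[k].mean(),yy[k].mean() if z<.07 else yy[k].min()),z).round(4))
E
```

```text
[ 0.63663693  0.02065795 -0.14565677] -8.345517940123859
[[-38.   -9.1]
 [-33.1  -5.6]
 [  0.2   1.7]
 [  0.3  -0.3]
 [  1.4   2.7]
 [  0.6   0.6]]
posts [[ 0.55   -0.0879  0.08  ]
 [ 0.5674  0.0308  0.08  ]
 [ 0.5848  0.1495  0.08  ]]
holes [[ 0.5111 -0.0772  0.048 ]
 [ 0.5285  0.0416  0.048 ]
 [ 0.5459  0.1603  0.048 ]]
scene 147 154 203 217 151.0 209.16071428571428
[ 0.4246 -0.2859  0.06  ]
[ 0.4231 -0.2814  0.084 ]
side 273 280 276 287 276.3095238095238 278.85714285714283
[ 0.4391 -0.2765  0.06  ]
[ 0.4351 -0.2827  0.084 ]
```

```bash
python3 -m handwheel '[[[0,0,1.365,0,0,0,0.087],[0,0,1.365,0,0,0,0.087],[0,0,1.365,0,0,0,0.087],[0,0,1.365,0,0,0,0.087],[0,0,1.365,0,0,0,0.087],[0,0,1.365,0,0,0,0.087],[0,0,1.365,0,0,0,0.087],[0,0,1.365,0,0,0,0.087],[0,0,1.365,0,0,0,0.087],[0,0,1.365,0,0,0,0.087],[0,0,1.365,0,0,0,0.087],[0,0,1.365,0,0,0,0.087]]]'
python3 - <<'E'
from h import *
s=r.sense();E=ext('wrist',s);print(s['joints'])
im=cams.capture('wrist');cv2.imwrite('pics/w1.png',cv2.resize(im[...,::-1],(800,600),interpolation=cv2.INTER_CUBIC))
E
```

```text
time_s: 1.35
tcp_pos: [0.6247, 0.0, 0.2221]
ee_rot: [[-0.989, 0.15, -0.001], [0.15, 0.989, -0.0], [0.001, -0.0, -1.0]]
wrist_force: [-0.6, -0.4, 0.2]
gripper_width: 0.996
gripper_force: 0.0
[ 1.48160755e+01  2.20631205e+01  4.21002767e-01 -1.31950701e-02
 -6.84104701e+01 -1.13432261e+02]
```

View pics/w1.png

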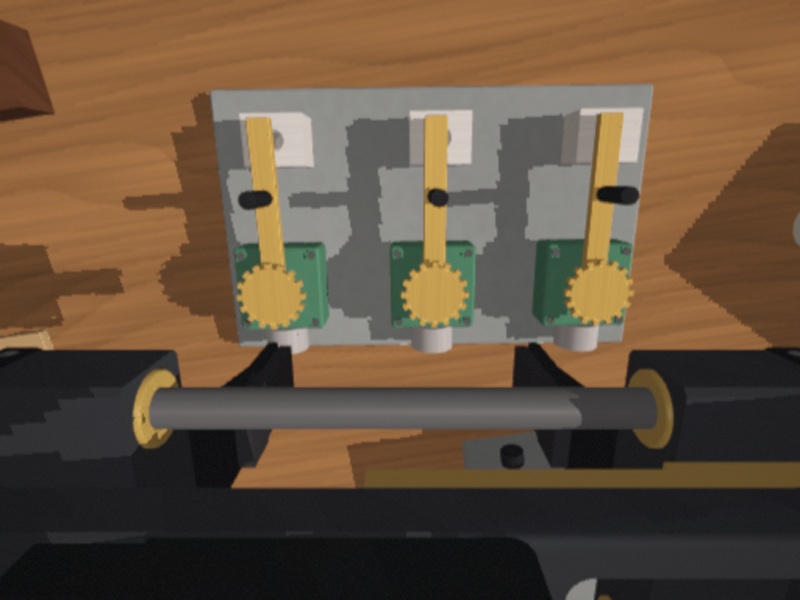

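The wrist view shows all three units. In 800-px coordinates the post tops are at (247,199), (438,198) and (630,195), the arm ends at (258,118), (436,115) and (611,113), and the base corners at (212,92) and (652,85).

Run:
```python
from h import *
s=r.sense();E=ext('wrist',s)
obj=np.array([[-70,-120,98],[-70,0,98],[-70,120,98],[-124,-120,60],[-124,0,60],[-124,120,60]])/1000.
uv=np.array([[247,199],[438,198],[630,195],[258,118],[436,115],[611,113]])/1.5625
p,res=fit(E,obj,uv);print(p,np.degrees(p[2]));print(res.round(1))
for n,z,P in [('posts',.08,[-.07,-.12,0]),('holes',.048,[-.11,-.115,0])]:
  print(n,st(p,[[P[0],P[1]+k*.12,z] for k in range(3)]).round(4))
print('corner',[ray(E,np.array(q)/1.5625,.016).round(4) for q in[(212,92),(652,85)]])
R=np.array(s['ee_rot'])
for y in(-.12,0,.12): print('to post in tool',(R.T@(st(p,[[-.07,y,.068]])[0]-s['tcp_pos'])).round(4))
print('yaw err',np.degrees(np.arctan2(R[1,1],R[0,1])-np.pi/2-p[2]))
```

```text
[ 0.63782311  0.02132642 -0.14201208] -8.136692837855986
[[ 0.6  0.9]
 [ 0.2  0.1]
 [-0.6  0.6]
 [ 0.3 -0.9]
 [-0.8 -0.4]
 [ 0.2 -0.5]]
posts [[ 0.5515 -0.0876  0.08  ]
 [ 0.5685  0.0312  0.08  ]
 [ 0.5855  0.15    0.08  ]]
holes [[ 0.5127 -0.0769  0.048 ]
 [ 0.5296  0.0418  0.048 ]
 [ 0.5466  0.1606  0.048 ]]
corner [array([ 0.4682, -0.123 ,  0.016 ]), array([0.5145, 0.2087, 0.016 ])]
to post in tool [ 0.0587 -0.0978  0.1541]
to post in tool [0.0601 0.0222 0.1541]
to post in tool [0.0616 0.1422 0.1541]
yaw err -0.704906704287342
```

```bash
python3 -m handwheel '[[[0,0,-0.12,0.02,0.008,0.02,0.045],[0,0,0,0.02,0.007,0.02,0.045],[0,0,0,0.02,0.007,0.02,0.045],[0,0,0,0,0,0.01,0.045],[0,0,0,0,0,0,0.045],[0,0,0,0,0,0,0.045]]]'
python3 - <<'E'
from h import *
s=r.sense();E=ext('wrist',s)
im=cams.capture('wrist');cv2.imwrite('pics/w2.png',im[...,::-1])
print(proj(E,st([.6378,.0213,-.142],[[-.07,0,.098],[-.11,.005,.048]])))
print(np.array(s['ee_rot']).T@(st([.6378,.0213,-.142],[[-.07,0,.068]])[0]-s['tcp_pos']))
E
```

```text
time_s: 2.0
tcp_pos: [0.5698, 0.0298, 0.1531]
ee_rot: [[-0.991, 0.131, 0.001], [0.131, 0.991, -0.0], [-0.001, -0.0, -1.0]]
wrist_force: [1.3, 0.0, 0.4]
gripper_width: 0.565
gripper_force: 0.0
[[259.4701929  205.28193851]
 [265.02161327 148.10336947]]
[0.00158294 0.00117872 0.0851257 ]
```

View pics/w2.png

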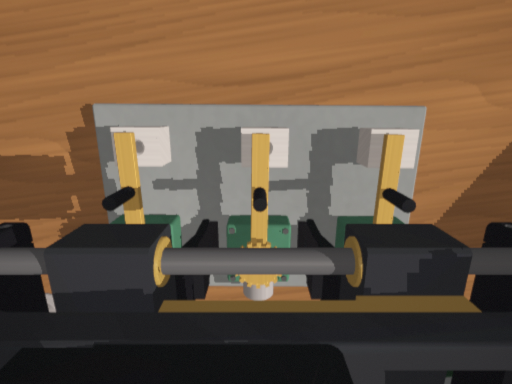

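The picture shows arm b centred between the fingers with its post top at (260,200), which matches the prediction. I'll go down around the post.

```bash
python3 -m handwheel '[[[0,0,0.05,0.001,0.001,0.03,0.045],[0,0,0.05,0,0,0.03,0.045],[0,0,0,0,0,0.02,0.045],[0,0,0,0,0,0.005,0.045],[0,0,0,0,0,0,0.045]]]'; python3 -m handwheel '[[[0,0,0,0,0.007,0,0.045],[0,0,0,0,0.006,0,0.045],[0,0,0,0,0,0,0.045]]]'
```

```text
time_s: 2.55
tcp_pos: [0.5684, 0.0309, 0.0676]
ee_rot: [[-0.99, 0.142, 0.0], [0.142, 0.99, -0.0], [-0.0, -0.0, -1.0]]
wrist_force: [0.3, -0.0, 0.7]
gripper_width: 0.515
gripper_force: 0.0
time_s: 2.85
tcp_pos: [0.5706, 0.0451, 0.0688]
ee_rot: [[-0.99, 0.141, 0.003], [0.141, 0.99, 0.001], [-0.002, 0.001, -1.0]]
wrist_force: [0.3, -0.2, 0.5]
gripper_width: 0.516
gripper_force: 0.0
```

```bash
python3 -m handwheel '[[[0,0,0,0,0.002,0,0.045],[0,0,0,0,0,0,0.045],[0,0,0,0,0,0,0.045]]]';python3 -m handwheel '[[[0,0,0,0,0.0015,0,0.045],[0,0,0,0,0,0,0.045],[0,0,0,0,0,0,0.045]]]'
```

```text
time_s: 3.15
tcp_pos: [0.5698, 0.046, 0.0677]
ee_rot: [[-0.99, 0.142, 0.0], [0.142, 0.99, 0.0], [-0.0, 0.0, -1.0]]
wrist_force: [-0.2, 0.5, -0.5]
gripper_width: 0.517
gripper_force: 0.0
time_s: 3.45
tcp_pos: [0.57, 0.0474, 0.0675]
ee_rot: [[-0.99, 0.142, -0.0], [0.142, 0.99, -0.0], [0.0, -0.0, -1.0]]
wrist_force: [-0.7, -0.2, 0.2]
gripper_width: 0.521
gripper_force: 0.0
```

```bash
python3 -m handwheel '[[[0,0,0,0,0.0015,0,0.045],[0,0,0,0,0,0,0.045],[0,0,0,0,0,0,0.045]]]';python3 -m handwheel '[[[0,0,0,0,0.001,0,0.045],[0,0,0,0,0,0,0.045],[0,0,0,0,0,0,0.045]]]'
```

```text
time_s: 3.75
tcp_pos: [0.5701, 0.0489, 0.0675]
ee_rot: [[-0.99, 0.142, -0.0], [0.142, 0.99, -0.0], [0.0, -0.0, -1.0]]
wrist_force: [-0.2, -0.6, 0.4]
gripper_width: 0.519
gripper_force: 0.2
time_s: 4.05
tcp_pos: [0.5702, 0.0496, 0.0675]
ee_rot: [[-0.99, 0.142, -0.001], [0.142, 0.99, -0.0], [0.0, -0.0, -1.0]]
wrist_force: [-0.3, -1.5, 0.9]
gripper_width: 0.513
gripper_force: 0.9
```

```bash
python3 -m handwheel '[[[0,0,0,0,0.001,0,0.045],[0,0,0,0,0,0,0.045],[0,0,0,0,0,0,0.045]]]';python3 -m handwheel '[[[0,0,0,0,0.001,0,0.045],[0,0,0,0,0,0,0.045],[0,0,0,0,0,0,0.045]]]'
```

```text
time_s: 4.35
tcp_pos: [0.5702, 0.0503, 0.0675]
ee_rot: [[-0.99, 0.142, -0.001], [0.142, 0.99, -0.001], [0.001, -0.001, -1.0]]
wrist_force: [-0.2, -4.2, 0.1]
gripper_width: 0.517
gripper_force: 2.4
time_s: 4.65
tcp_pos: [0.5703, 0.0509, 0.0675]
ee_rot: [[-0.99, 0.142, -0.001], [0.142, 0.99, -0.001], [0.001, -0.001, -1.0]]
wrist_force: [1.0, -6.7, -0.1]
gripper_width: 0.519
gripper_force: 3.1
```

Arm b comes up firm toward +y. I'll check it the other way too.

```bash
python3 -m handwheel '[[[0,0,0,0,-0.010,0,0.045],[0,0,0,0,-0.015,0,0.045],[0,0,0,0,-0.008,0,0.045],[0,0,0,0,-0.001,0,0.045],[0,0,0,0,0,0,0.045]]]';python3 -m handwheel '[[[0,0,0,0,-0.0015,0,0.045],[0,0,0,0,0,0,0.045],[0,0,0,0,0,0,0.045]]]'
```

```text
time_s: 5.15
tcp_pos: [0.566, 0.0179, 0.0677]
ee_rot: [[-0.99, 0.143, 0.001], [0.143, 0.99, 0.0], [-0.001, 0.0, -1.0]]
wrist_force: [-0.1, 0.3, -0.5]
gripper_width: 0.518
gripper_force: 0.0
time_s: 5.45
tcp_pos: [0.5657, 0.017, 0.0675]
ee_rot: [[-0.99, 0.142, 0.0], [0.142, 0.99, 0.0], [-0.0, 0.0, -1.0]]
wrist_force: [0.3, -0.5, -0.5]
gripper_width: 0.517
gripper_force: 0.0
```

```bash
python3 -m handwheel '[[[0,0,0,0,-0.0015,0,0.045],[0,0,0,0,0,0,0.045],[0,0,0,0,0,0,0.045]]]';python3 -m handwheel '[[[0,0,0,0,-0.0015,0,0.045],[0,0,0,0,0,0,0.045],[0,0,0,0,0,0,0.045]]]'
```

```text
time_s: 5.75
tcp_pos: [0.5654, 0.0154, 0.0675]
ee_rot: [[-0.99, 0.142, 0.0], [0.142, 0.99, 0.0], [0.0, 0.0, -1.0]]
wrist_force: [-0.5, 1.0, 0.0]
gripper_width: 0.515
gripper_force: 0.4
time_s: 6.05
tcp_pos: [0.5651, 0.0137, 0.0675]
ee_rot: [[-0.99, 0.142, -0.0], [0.142, 0.99, -0.0], [0.0, -0.0, -1.0]]
wrist_force: [-0.7, 0.3, -0.6]
gripper_width: 0.519
gripper_force: 0.3
```

```bash
python3 -m handwheel '[[[0,0,0,0,-0.0015,0,0.045],[0,0,0,0,0,0,0.045],[0,0,0,0,0,0,0.045]]]';python3 -m handwheel '[[[0,0,0,0,-0.001,0,0.045],[0,0,0,0,0,0,0.045],[0,0,0,0,0,0,0.045]]]'
```

```text
time_s: 6.35
tcp_pos: [0.565, 0.0125, 0.0675]
ee_rot: [[-0.99, 0.142, 0.0], [0.142, 0.99, 0.0], [0.0, 0.0, -1.0]]
wrist_force: [-1.5, 2.5, 0.6]
gripper_width: 0.516
gripper_force: 1.2
time_s: 6.65
tcp_pos: [0.5649, 0.0119, 0.0675]
ee_rot: [[-0.99, 0.142, 0.0], [0.142, 0.99, 0.001], [-0.0, 0.001, -1.0]]
wrist_force: [-0.7, 4.6, 1.0]
gripper_width: 0.517
gripper_force: 2.4
```

Arm b is sound: it is firm both ways, and the midpoint matches the post's measured position. Next is arm a.

```bash
python3 -m handwheel '[[[0,0,0,0,0.010,0,0.045],[0,0,0,0,0.009,0,0.045],[0,0,0,0,0,-0.02,0.045],[0,0,0,0,0,-0.025,0.045],[0,0,0,0,-0.03,0,0.045],[0,0,0,0,-0.04,0,0.045],[0,0,0,0,-0.03,0,0.045],[0,0,0,0,-0.02,0,0.045],[0,0,0,0,0,0,0.045],[0,0,0,0,0,0,0.045]]]'
python3 - <<'E'
from h import *
s=r.sense();print(np.array(s['ee_rot']).T@(st([.6378,.0213,-.142],[[-.07,-.12,.068]])[0]-s['tcp_pos']))
E
```

```text
time_s: 7.65
tcp_pos: [0.5507, -0.0887, 0.1126]
ee_rot: [[-0.99, 0.143, 0.0], [0.143, 0.99, -0.0], [-0.0, -0.0, -1.0]]
wrist_force: [-0.2, -0.2, 0.2]
gripper_width: 0.513
gripper_force: 0.0
[-0.00068167  0.00127142  0.0445663 ]
```

```bash
python3 -m handwheel '[[[0,0,0,0,0.001,0.025,0.045],[0,0,0,0,0,0.02,0.045],[0,0,0,0,0.008,0,0.045],[0,0,0,0,0.007,0,0.045],[0,0,0,0,0.001,0,0.045],[0,0,0,0,0,0,0.045]]]';python3 -m handwheel '[[[0,0,0,0,0.0015,0,0.045],[0,0,0,0,0,0,0.045],[0,0,0,0,0,0,0.045]]]'
```

```text
time_s: 8.25
tcp_pos: [0.5539, -0.071, 0.0687]
ee_rot: [[-0.99, 0.14, 0.002], [0.14, 0.99, 0.0], [-0.002, 0.0, -1.0]]
wrist_force: [0.2, 0.1, 0.5]
gripper_width: 0.518
gripper_force: 0.0
time_s: 8.55
tcp_pos: [0.5533, -0.0704, 0.0679]
ee_rot: [[-0.99, 0.142, 0.001], [0.142, 0.99, 0.0], [-0.001, 0.0, -1.0]]
wrist_force: [-0.8, 0.3, -1.0]
gripper_width: 0.518
gripper_force: 0.0
```

```bash
python3 -m handwheel '[[[0,0,0,0,0.0015,0,0.045],[0,0,0,0,0,0,0.045],[0,0,0,0,0,0,0.045]]]';python3 -m handwheel '[[[0,0,0,0,0.001,0,0.045],[0,0,0,0,0,0,0.045],[0,0,0,0,0,0,0.045]]]'
```

```text
time_s: 8.85
tcp_pos: [0.5533, -0.069, 0.0676]
ee_rot: [[-0.99, 0.142, -0.0], [0.142, 0.99, -0.0], [0.0, -0.0, -1.0]]
wrist_force: [-0.5, -0.1, -0.0]
gripper_width: 0.515
gripper_force: 0.3
time_s: 9.15
tcp_pos: [0.5534, -0.0679, 0.0675]
ee_rot: [[-0.99, 0.142, -0.0], [0.142, 0.99, -0.0], [0.0, -0.0, -1.0]]
wrist_force: [-0.4, -0.3, 1.5]
gripper_width: 0.513
gripper_force: 0.4
```

```bash
python3 -m handwheel '[[[0,0,0,0,0.0015,0,0.045],[0,0,0,0,0,0,0.045],[0,0,0,0,0,0,0.045]]]';python3 -m handwheel '[[[0,0,0,0,0.001,0,0.045],[0,0,0,0,0,0,0.045],[0,0,0,0,0,0,0.045]]]'
```

```text
time_s: 9.45
tcp_pos: [0.5537, -0.0663, 0.0675]
ee_rot: [[-0.99, 0.142, -0.0], [0.142, 0.99, 0.0], [0.0, 0.0, -1.0]]
wrist_force: [-0.2, 0.4, 0.2]
gripper_width: 0.516
gripper_force: 0.2
time_s: 9.75
tcp_pos: [0.5538, -0.0653, 0.0675]
ee_rot: [[-0.99, 0.142, -0.0], [0.142, 0.99, 0.0], [0.0, 0.0, -1.0]]
wrist_force: [-0.1, -0.2, 0.1]
gripper_width: 0.518
gripper_force: 0.2
```

Arm a gives well past the sound play, so it is loose. I'll go on to the stop gently.

```bash
python3 -m handwheel '[[[0,0,0,0,0.002,0,0.045],[0,0,0,0,0.0015,0,0.045],[0,0,0,0,0,0,0.045],[0,0,0,0,0,0,0.045]]]';python3 -m handwheel '[[[0,0,0,0,0.0015,0,0.045],[0,0,0,0,0,0,0.045],[0,0,0,0,0,0,0.045]]]'
```

```text
time_s: 10.15
tcp_pos: [0.5544, -0.0617, 0.0675]
ee_rot: [[-0.99, 0.142, 0.0], [0.142, 0.99, 0.0], [-0.0, 0.0, -1.0]]
wrist_force: [0.3, 0.4, -0.3]
gripper_width: 0.514
gripper_force: 0.0
time_s: 10.45
tcp_pos: [0.5546, -0.0604, 0.0676]
ee_rot: [[-0.99, 0.142, 0.0], [0.142, 0.99, 0.0], [-0.0, 0.0, -1.0]]
wrist_force: [0.5, -0.1, 0.8]
gripper_width: 0.519
gripper_force: 0.0
```

```bash
python3 -m handwheel '[[[0,0,0,0,0.001,0,0.045],[0,0,0,0,0,0,0.045],[0,0,0,0,0,0,0.045]]]'
```

```text
time_s: 10.75
tcp_pos: [0.5548, -0.0595, 0.0676]
ee_rot: [[-0.99, 0.142, 0.0], [0.142, 0.99, 0.0], [-0.0, 0.0, -1.0]]
wrist_force: [1.0, 0.0, 0.3]
gripper_width: 0.518
gripper_force: 0.2
```

```bash
python3 -m handwheel '[[[0,0,0,0,0.001,0,0.045],[0,0,0,0,0,0,0.045],[0,0,0,0,0,0,0.045]]]'
```

```text
time_s: 11.05
tcp_pos: [0.5549, -0.0587, 0.0676]
ee_rot: [[-0.99, 0.142, 0.0], [0.142, 0.99, -0.0], [-0.0, -0.0, -1.0]]
wrist_force: [0.9, -2.5, -1.1]
gripper_width: 0.517
gripper_force: 1.1
```

```bash
python3 -m handwheel '[[[0,0,0,0,0.001,0,0.045],[0,0,0,0,0,0,0.045],[0,0,0,0,0,0,0.045]]]'
```

```text
time_s: 11.35
tcp_pos: [0.5549, -0.0585, 0.0676]
ee_rot: [[-0.99, 0.142, -0.0], [0.142, 0.99, -0.001], [0.0, -0.001, -1.0]]
wrist_force: [1.7, -7.3, -1.0]
gripper_width: 0.519
gripper_force: 2.9
```

```bash
python3 -m handwheel '[[[0,0,0,0,0.001,0,0.045],[0,0,0,0,0,0,0.045],[0,0,0,0,0,0,0.045]]]'
```

```text
time_s: 11.65
tcp_pos: [0.5549, -0.0584, 0.0675]
ee_rot: [[-0.99, 0.142, -0.001], [0.142, 0.99, -0.002], [0.001, -0.002, -1.0]]
wrist_force: [1.2, -8.8, -1.4]
gripper_width: 0.518
gripper_force: 4.6
```

The −y-joint stop is reached. Now the full swing the other way, which also uncovers the hole.

```bash
python3 -m handwheel '[[[0,0,0,0,-0.010,0,0.045],[0,0,0,0,-0.015,0,0.045],[0,0,0,0,-0.006,0,0.045],[0,0,0,0,-0.003,0,0.045],[0,0,0,0,-0.004,0,0.045],[0,0,0,0,-0.004,0,0.045],[0,0,0,0,-0.004,0,0.045],[0,0,0,0,-0.004,0,0.045],[0,0,0,0,-0.004,0,0.045],[0,0,0,0,-0.003,0,0.045],[0,0,0,0,0,0,0.045],[0,0,0,0,0,0,0.045]]]'
```

```text
time_s: 12.85
tcp_pos: [0.5474, -0.1132, 0.0677]
ee_rot: [[-0.99, 0.142, 0.001], [0.142, 0.99, -0.0], [-0.001, -0.0, -1.0]]
wrist_force: [0.3, 0.9, -0.2]
gripper_width: 0.519
gripper_force: 0.0
```

```bash
python3 -m handwheel '[[[0,0,0,0,-0.0015,0,0.045],[0,0,0,0,0,0,0.045],[0,0,0,0,0,0,0.045]]]'
```

```text
time_s: 13.15
tcp_pos: [0.5469, -0.1144, 0.0676]
ee_rot: [[-0.99, 0.142, 0.0], [0.142, 0.99, -0.0], [-0.0, -0.0, -1.0]]
wrist_force: [0.5, 0.0, 0.8]
gripper_width: 0.517
gripper_force: 0.0
```

```bash
python3 -m handwheel '[[[0,0,0,0,-0.0015,0,0.045],[0,0,0,0,0,0,0.045],[0,0,0,0,0,0,0.045]]]'
```

```text
time_s: 13.45
tcp_pos: [0.5468, -0.1159, 0.0676]
ee_rot: [[-0.99, 0.142, 0.0], [0.142, 0.99, -0.0], [-0.0, 0.0, -1.0]]
wrist_force: [0.2, 1.9, -0.1]
gripper_width: 0.515
gripper_force: 0.3
```

```bash
python3 -m handwheel '[[[0,0,0,0,-0.001,0,0.045],[0,0,0,0,0,0,0.045],[0,0,0,0,0,0,0.045]]]'
```

```text
time_s: 13.75
tcp_pos: [0.5467, -0.1166, 0.0676]
ee_rot: [[-0.99, 0.142, 0.001], [0.142, 0.99, 0.0], [-0.001, 0.0, -1.0]]
wrist_force: [1.7, 2.7, -0.2]
gripper_width: 0.518
gripper_force: 1.7
```

```bash
python3 -m handwheel '[[[0,0,0,0,-0.001,0,0.045],[0,0,0,0,0,0,0.045],[0,0,0,0,0,0,0.045]]]'
```

```text
time_s: 14.05
tcp_pos: [0.5467, -0.1167, 0.0676]
ee_rot: [[-0.99, 0.142, 0.001], [0.142, 0.99, 0.001], [-0.001, 0.002, -1.0]]
wrist_force: [0.7, 6.9, 0.5]
gripper_width: 0.52
gripper_force: 3.5
```

Both stops are reached, and arm a is left swung positive. I'll retreat and go look at the pin from above.

```bash
python3 -m handwheel '[[[0,0,0,0,0.008,0,0.045],[0,0,0,0,0.007,0,0.045],[0,0,0,0,0,-0.03,0.045],[0,0,0,0,0,-0.04,0.06],[0,0,0,0,-0.03,-0.04,0.06],[0,0,0,0.01,-0.04,-0.035,0.06],[0,0,0,0.01,-0.04,0,0.06],[0,0,0,0.01,-0.04,0,0.06],[0,0,0,0.01,-0.03,0,0.06],[0,0,0,0,-0.015,0,0.06],[0,0,0,0,0,0,0.06],[0,0,0,0,0,0,0.06]]]'
python3 - <<'E'
from h import *
s=r.sense();E=ext('wrist',s)
im=cams.capture('wrist')
print(proj(E,[[.43,-.281,.084],[.43,-.281,.034]]))
cv2.imwrite('pics/w3.png',cv2.resize(im[...,::-1],(800,600),interpolation=cv2.INTER_CUBIC))
E
```

```text
time_s: 15.25
tcp_pos: [0.4825, -0.2873, 0.2096]
ee_rot: [[-0.99, 0.142, -0.001], [0.142, 0.99, 0.0], [0.001, 0.0, -1.0]]
wrist_force: [0.8, 0.2, -0.5]
gripper_width: 0.69
gripper_force: 0.0
[[256.66041077 134.39720153]
 [256.76569382 131.44599313]]
```

View pics/w3.png

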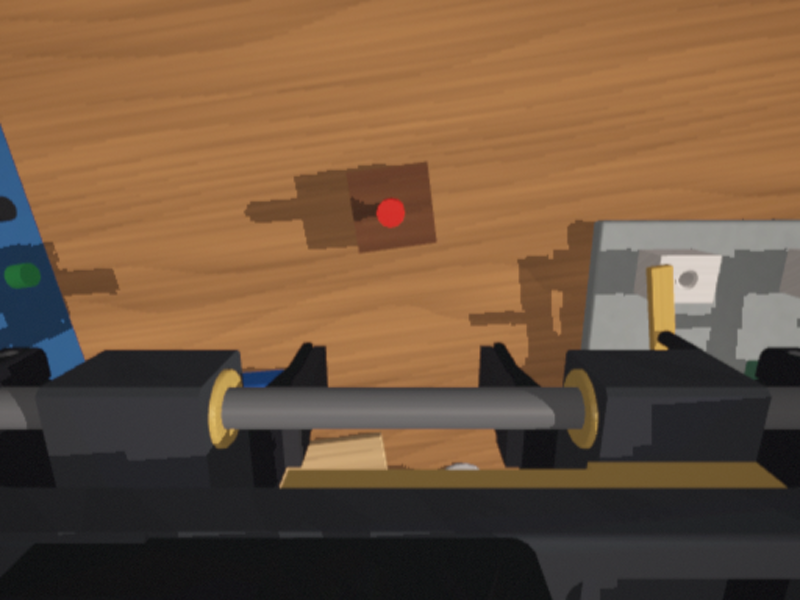

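Red pin top at (391,213) (800-px scale), on the holder. The uncovered hole a is at (688,278), with the arm clear on its left.

Run:
```python
from h import *
s=r.sense();E=ext('wrist',s);R=np.array(s['ee_rot'])
im=cv2.resize(cv2.imread('pics/w3.png'),None,fx=1,fy=1).astype(int)
m=(im[...,2]>150)&(im[...,1]<80)&(im[...,0]<80);m[:, :340]=0;m[:,440:]=0;m[260:]=0
y,x=np.nonzero(m);print(x.mean(),y.mean(),x.min(),x.max(),y.min(),y.max())
p=ray(E,((x.min()+x.max())/2/1.5625-.2,(y.min()+y.max())/2/1.5625-.2),.084);h=ray(E,(688/1.5625,278/1.5625),.048)
print('pin',p,'hole',h,'model',[.5127,-.0769])
print('to pin tool',R.T@(p-s['tcp_pos']), 'hole-pin tool',R.T@(h-p))
```

```text
390.5897435897436 212.63800904977376 377 404 198 227
pin [ 0.43056814 -0.28767747  0.084     ] hole [ 0.51208778 -0.07581643  0.048     ] model [0.5127, -0.0769]
to pin tool [ 0.05136743 -0.00818856  0.12570774] hole-pin tool [-0.05079029  0.22124901  0.0359969 ]
```

```bash
python3 -m handwheel '[[[0,0,0,0.02,-0.004,0.02,0.06],[0,0,0,0.02,-0.004,0.03,0.06],[0,0,0,0.011,0,0.03,0.06],[0,0,0,0,0,0.02,0.06],[0,0,0,0,0,0.02,0.06],[0,0,0,0,0,0.02,0.06],[0,0,0,0,0,0.0155,0.06],[0,0,0,0,0,0,0.06],[0,0,0,0,0,0,0.06]]]'; python3 -c "
from station import r,cams;import cv2
s=r.sense();cv2.imwrite('pics/w4.png',cams.capture('wrist')[...,::-1])"
```

```text
time_s: 16.2
tcp_pos: [0.4315, -0.2876, 0.0547]
ee_rot: [[-0.99, 0.14, -0.0], [0.14, 0.99, -0.0], [0.0, -0.0, -1.0]]
wrist_force: [0.4, 0.2, 0.6]
gripper_width: 0.69
gripper_force: 0.0
```

View pics/w4.png

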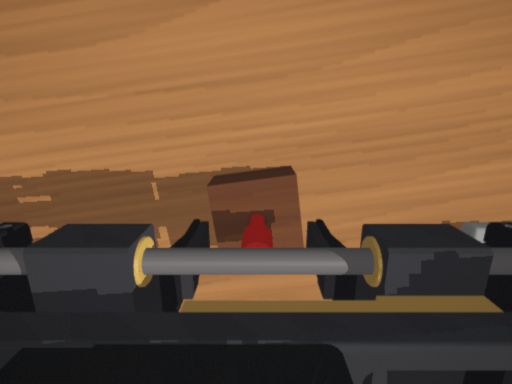

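The pin sits between the fingers at (257,235). I'll close on it, then lift.

```bash
python3 -m handwheel '[[[0,0,0,0,0,0,0.03],[0,0,0,0,0,0,0.03],[0,0,0,0,0,0,0.03],[0,0,0,0,0,0,0.01],[0,0,0,0,0,0,0.01],[0,0,0,0,0,0,0.01],[0,0,0,0,0,0,0.01]]]'
```

```text
time_s: 16.95
tcp_pos: [0.4307, -0.2882, 0.0544]
ee_rot: [[-0.99, 0.142, -0.0], [0.142, 0.99, 0.0], [0.0, 0.0, -1.0]]
wrist_force: [-0.2, 0.4, 0.9]
gripper_width: 0.185
gripper_force: 30.0
```

```bash
python3 -m handwheel '[[[0,0,0,0,0,-0.015,0.01],[0,0,0,0,0,-0.025,0.01],[0,0,0,0,0,-0.03,0.01],[0,0,0,0,0,-0.03,0.01],[0,0,0,-0.01,0.03,0,0.01],[0,0,0,-0.01,0.04,0,0.01],[0,0,0,-0.01,0.04,0,0.01],[0,0,0,-0.01,0.04,0,0.01],[0,0,0,-0.01,0.04,0,0.01],[0,0,0,0,0.03,0,0.01],[0,0,0,0,0,0,0.01],[0,0,0,0,0,0,0.01]]]'
python3 - <<'E'
from h import *
s=r.sense();E=ext('wrist',s);R=np.array(s['ee_rot'])
im=cams.capture('wrist')
cv2.imwrite('pics/w5.png',cv2.resize(im[90:290,130:390,::-1],None,fx=3,fy=3,interpolation=cv2.INTER_CUBIC))
t=s['tcp_pos'];print('to model hole',R.T@(np.array([.5127,-.0769,.048])-t))
f=t+R@[0,0,.0454];print('foot',proj(E,f),'hole',proj(E,[.5127,-.0769,.048]))
E
```

```text
time_s: 18.15
tcp_pos: [0.5112, -0.077, 0.1541]
ee_rot: [[-0.99, 0.14, -0.001], [0.14, 0.99, -0.0], [0.001, -0.0, -1.0]]
wrist_force: [0.5, 0.0, -0.4]
gripper_width: 0.185
gripper_force: 30.0
to model hole [-0.00151971  0.00030124  0.10614751]
foot [[258.02955417 211.06887164]] hole [[258.20325242 192.13052305]]
```

View pics/w5.png

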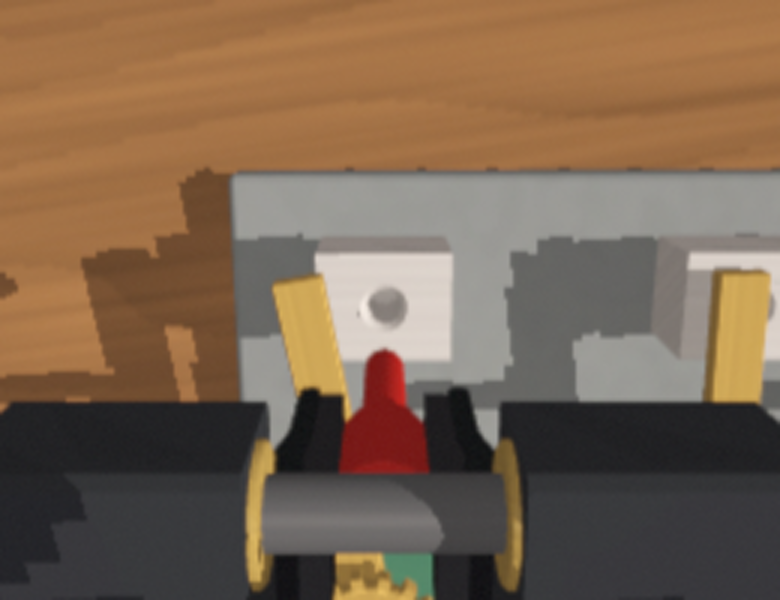

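The pin hangs at about (258,212) with the hole at (258.7,192.3). The arm is well clear on the left and the model agrees to about 0.5 px. I'll descend to just above the hole and look closely.

```bash
python3 -m handwheel '[[[0,0,0,-0.0006,0.0005,0.02,0.01],[0,0,0,0,0,0.02,0.01],[0,0,0,0,0,0.01,0.01],[0,0,0,0,0,0,0.01],[0,0,0,0,0,0,0.01],[0,0,0,0,0,0,0.01]]]'
python3 - <<'E'
from h import *
s=r.sense();E=ext('wrist',s);R=np.array(s['ee_rot'])
im=cams.capture('wrist')
cv2.imwrite('pics/w6.png',cv2.resize(im[170:250,205:312,::-1],None,fx=7,fy=7,interpolation=cv2.INTER_CUBIC))
t=s['tcp_pos'];print('to model hole',R.T@(np.array([.5127,-.0769,.048])-t))
f=t+R@[0,0,.0454];a,b=proj(E,f)[0],proj(E,[.5127,-.0769,.048])[0];print((a-[205,170])*7,(b-[205,170])*7)
E
```

```text
time_s: 18.8
tcp_pos: [0.5128, -0.0774, 0.1054]
ee_rot: [[-0.99, 0.142, 0.002], [0.142, 0.99, 0.0], [-0.002, 0.0, -1.0]]
wrist_force: [0.5, -0.3, -0.4]
gripper_width: 0.186
gripper_force: 30.0
to model hole [0.00030468 0.00044622 0.05738644]
[371.20042082 287.46245526] [374.82507623 251.01274296]
```

View pics/w6.png

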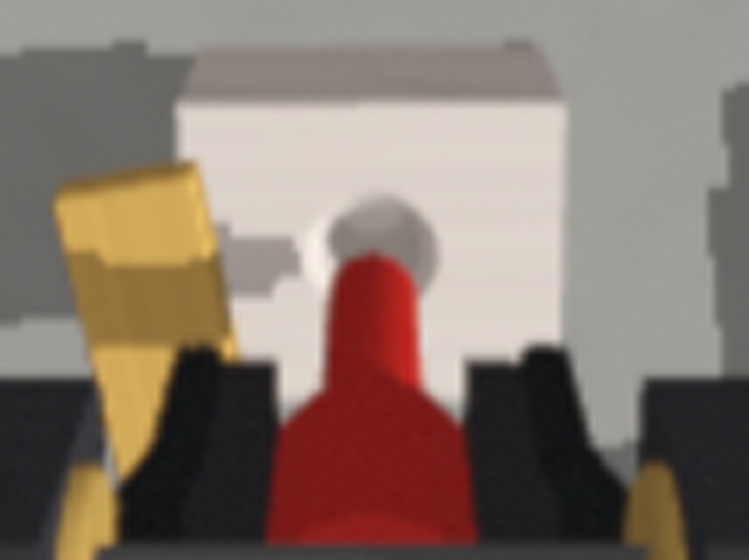

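The picture shows the foot at about (372,285) just short of the mouth, which is centred at about (371,254). After height scaling the foot sits about 0.8 mm toward tool −x. I'll correct that and descend gently.

```bash
python3 -m handwheel '[[[0,0,0,0.0008,0,0.004,0.01],[0,0,0,0,0,0.003,0.01],[0,0,0,0,0,0.003,0.01],[0,0,0,0,0,0.002,0.01],[0,0,0,0,0,0,0.01],[0,0,0,0,0,0,0.01]]]'
```

```text
time_s: 19.45
tcp_pos: [0.5114, -0.077, 0.0924]
ee_rot: [[-0.99, 0.142, -0.0], [0.142, 0.99, -0.0], [-0.0, -0.0, -1.0]]
wrist_force: [0.4, 0.3, -2.0]
gripper_width: 0.186
gripper_force: 30.0
```

```bash
python3 -m handwheel '[[[0,0,0,0,0,0.001,0.01],[0,0,0,0,0,0.001,0.01],[0,0,0,0,0,0.001,0.01],[0,0,0,0,0,0,0.01]]]'
```

```text
time_s: 19.85
tcp_pos: [0.5115, -0.077, 0.0894]
ee_rot: [[-0.99, 0.142, 0.0], [0.142, 0.99, 0.0], [-0.0, 0.0, -1.0]]
wrist_force: [0.2, -0.1, -0.8]
gripper_width: 0.18
gripper_force: 30.0
```

```bash
python3 -m handwheel '[[[0,0,0,0,0,0.003,0.01],[0,0,0,0,0,0.003,0.01],[0,0,0,0,0,0.003,0.01],[0,0,0,0,0,0,0.01]]]'
```

```text
time_s: 20.25
tcp_pos: [0.5114, -0.077, 0.0799]
ee_rot: [[-0.99, 0.142, -0.0], [0.142, 0.99, -0.0], [0.0, -0.0, -1.0]]
wrist_force: [1.1, -0.7, -2.1]
gripper_width: 0.184
gripper_force: 30.0
```

```bash
python3 -m handwheel '[[[0,0,0,0,0,0.003,0.01],[0,0,0,0,0,0.003,0.01],[0,0,0,0,0,0.003,0.01],[0,0,0,0,0,0.002,0.01],[0,0,0,0,0,0,0.01]]]'
```

```text
time_s: 20.75
tcp_pos: [0.5115, -0.077, 0.0691]
ee_rot: [[-0.99, 0.142, 0.0], [0.142, 0.99, 0.0], [-0.0, 0.0, -1.0]]
wrist_force: [3.1, 0.3, -1.1]
gripper_width: 0.183
gripper_force: 30.0
```

Almost home, with little force. I'll press the last millimetre.

```bash
python3 -m handwheel '[[[0,0,0,0,0,0.001,0.01],[0,0,0,0,0,0,0.01],[0,0,0,0,0,0,0.01]]]'
```

```text
time_s: 21.05
tcp_pos: [0.5115, -0.077, 0.0685]
ee_rot: [[-0.99, 0.142, 0.001], [0.142, 0.99, 0.0], [-0.001, 0.0, -1.0]]
wrist_force: [2.5, -0.5, -0.3]
gripper_width: 0.181
gripper_force: 30.0
```

```bash
python3 -m handwheel '[[[0,0,0,0,0,0.0005,0.01],[0,0,0,0,0,0,0.01],[0,0,0,0,0,0,0.01]]]'
```

```text
time_s: 21.35
tcp_pos: [0.5117, -0.077, 0.0683]
ee_rot: [[-0.99, 0.142, 0.001], [0.142, 0.99, -0.0], [-0.001, 0.0, -1.0]]
wrist_force: [1.4, -0.9, 3.4]
gripper_width: 0.183
gripper_force: 30.0
```

Seated: bottom contact comes at the expected height. Release, back straight up, then look.

```bash
python3 -m handwheel '[[[0,0,0,0,0,0,0.025],[0,0,0,0,0,0,0.035],[0,0,0,0,0,0,0.035],[0,0,0,0,0,0,0.035],[0,0,0,0,0,-0.01,0.035],[0,0,0,0,0,-0.03,0.035],[0,0,0,0,0,-0.04,0.035],[0,0,0,-0.02,0,-0.04,0.035],[0,0,0,-0.03,0,-0.03,0.035],[0,0,0,0,0,0,0.035],[0,0,0,0,0,0,0.035]]]'
python3 - <<'E'
from h import *
s=r.sense();E=ext('wrist',s)
im=cams.capture('wrist')
b=proj(E,[[.5127,-.0769,.098],[.5127,-.0769,.070]]);print(b,np.array(s['tcp_pos']))
u,v=b[0].astype(int);o=np.array([max(u-130,0),max(v-100,0)]);print(o)
cv2.imwrite('pics/w7.png',cv2.resize(im[o[1]:o[1]+200,o[0]:o[0]+260,::-1],None,fx=3,fy=3,interpolation=cv2.INTER_CUBIC))
m=(im[...,0]>120)&(im[...,1]<70)&(im[...,2]<80);y,x=np.nonzero(m);k=(abs(x-u)<30)&(abs(y-v)<30);print(x[k].min(),x[k].max(),y[k].min(),y[k].max())
E
```

```text
time_s: 22.45
tcp_pos: [0.5607, -0.084, 0.2184]
ee_rot: [[-0.99, 0.143, 0.001], [0.143, 0.99, 0.001], [-0.0, 0.001, -1.0]]
wrist_force: [-0.4, -1.3, -0.4]
gripper_width: 0.405
gripper_force: 0.0
[[257.97698114 139.09731839]
 [257.90369588 136.86845975]] [ 0.56071488 -0.08396479  0.21838461]
[127  39]
250 265 130 147
```

View pics/w7.png

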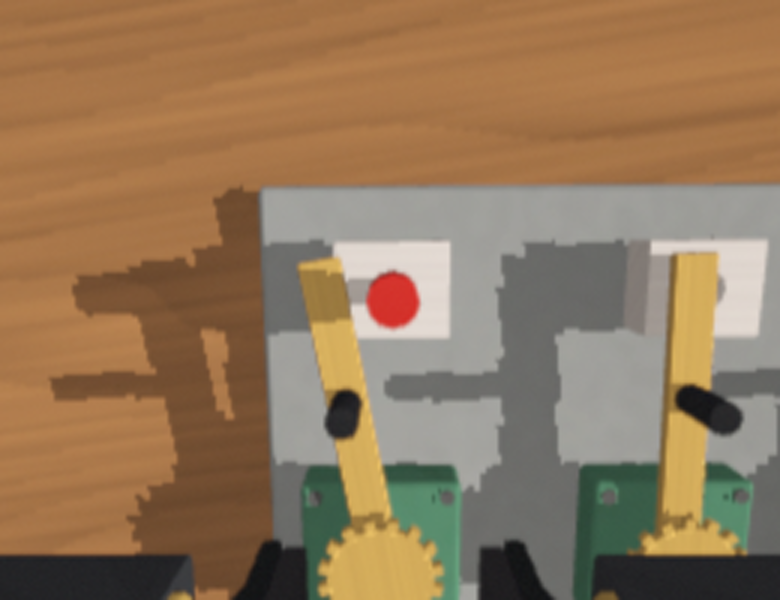

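The pin stands upright in hole a, with its head at (393,299) as predicted for fully home. Arm a is swung aside, the other arms are straight, and the robot is clear.

```bash
python3 -c "
from station import r
print(r.finish_job())"
```

```text
the job is handed in; nothing more can be done
None
```

Unit a was the worn one: I rocked its arm to both stops and left it swung aside, the red pin is upright and fully home in lock-out hole a, unit b felt firm both ways, unit c was not rocked because a was already found, and the job is handed in (no score was returned).

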